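Find the soft return spring on the dead-weight tester

ROBOT

A 6-joint arm with a two-finger parallel gripper is mounted at the origin on the work surface. World frame = base frame: x ahead of the robot, y to its left, z up, the work surface at z = 0. Lengths are in m, angles in rad, forces in N, time in s.
With the tool pointing down it reaches from about 0.25 to 0.775 m from the base axis. Payload 4 kg.
Tool frame: the origin (TCP) lies on the centre line of the jaws, within the pads' length; the fingertips stand 25 mm ahead of it and the grasp point (between the pads) lies 6 mm ahead of it; z points along the fingers, y is the line along which they close (so a half turn about z gives the same grasp; the last joint's range is limited). The gripper opens to 94 mm and grips with 3 to 60 N. Pads are 16 mm wide; open, the fingers measure 119 mm over their backs; the gripper's body (75 mm by 177 mm) begins 78 mm behind the grasp point.
Start: joints at [-1.3, 0.087, 1.371, -0, 1.684, -0.103], TCP at [0.201, -0.512, 0.231] pointing down, gripper open.
Joint ranges: [-3.1, 3.1], [-0.76, 2.03], [0.27, 2.55], [-1.08, 4.22], [0.17, 2.65], [-2.57, 2.57]. Speed limits (rad/s): [2.79, 2.79, 3.14, 3.14, 3.14, 3.14].

INTERFACE

Orientations are given as [roll, pitch, yaw] about the fixed x, y, z axes, in that order (R = Rz(yaw) Ry(pitch) Rx(roll)).
In Python, from bench import sensors, optics, ticket gives the robot as it stands.
- The arm moves only by the tool send_rows, never from a script. Its argument "rows" is a list of rows, each a list of 6 numbers: the shift along the world's x, y, z in mm, then the turn, a rotation vector about the world's x, y, z in rad. In form: [[x, y, z, wx, wy, wz], ...]. A call has 1 to 8 rows; each row shifts and turns the commanded pose from where the row before left it; what a row does not reach is not made up. A row lasts 1/12 s, in which the tool goes at most 41.7 mm and 7.16 degrees, less where a joint would pass 70% of its speed; a pose out of reach is approached as far as the arm can. A call is refused whole if a number of a shift passes 41.7 or a number of a turn 0.125, either way. A call with a gripper value outside its range is refused whole. "grip" is the finger opening in mm, from 0 to 94, set as the call begins (left out, the last holds). The fingers move at their own pace and stop on an object; the grip force is fixed at half the most. Time passes only in rows, so rows that do not move let the fingers close. It gives the time, the measured TCP pose, the force, the opening and the grip force at its end, in the units of the state.
- sensors.get_obs(): the state, without advancing time (a new reading comes with each control period).
- optics.snapshot(name): name is "scene" or "top" or "wrist"; returns the picture (480x640x3 uint8, red, green, blue); there is no depth.
- optics.camera_model(name): a dict with "vertical_fov" (degrees; the focal length in pixels is half the picture's height over the tangent of half this angle, whatever the lens; pixels are square), "cx", "cy" (the principal point, pixels), "k1" (the pictures are not rectified: a ray, as slopes to the right and down, at radius r is drawn at 1 + k1 r^2 times it, then the intrinsics apply), "R" (3x3) and "t" (3): a world point X has camera coordinates R X + t. Camera axes: x right, y down, z forward; pixel columns grow to the right and rows downward; lengths in m; the calibration is good to about 2 mm. A picture is of the moment at which its call begins: read the wrist's pose just before it. camera_model takes no time and is no camera call; for the wrist camera it gives the pose at the moment of the call.
- ticket.close_job(): hands the job in; it is judged then, once.
The state is a dict: "time": time; "joint_positions": joint angles; "qvel": joint speeds; "joint_torque": joint torques, N m; "tool_pos": TCP position; "ee_rot": TCP orientation; "wrist_force": force on the tool from outside, world axes, zero at the start; "wrist_torque": the same for the moment, N m; "width": finger opening in m; "finger_force": force on a finger pad.
Only numpy, scipy, OpenCV 4.12 (cv2) and the standard library are available. Lean on these libraries where they do the work, as an engineer would, in place of code of your own. Each camera call takes 0.05 s, during which the arm holds its last target. There are 200 camera calls.

TASK

One of the two springs standing in the parts tray has gone soft: stand either one in the middle of the tester's plate, then lift the parked weight by its handle out of its notch, turn it to the slot and let it down gently onto the spring, and let go: a sound spring keeps the underside of the weight above the brass pointer, a soft one lets it sink below. Then lift the weight up again, turn it back and set it in its parking notch. Finish with the soft spring in the round scrap tin and the sound one left standing upright, on the tester plate or in the parts tray, without pushing the other things on the bench about.

Things in the scene. Friction and masses are not known exactly. Their poses are not given: they have to be found in the camera images.
- tester: dead-weight spring tester, fixed: grey cast base 165 x 120, 24 high, reaching 60 in front of the plate's axis; column (front face 62 behind the axis) and arm carrying an upright slotted guide tube over the plate (43 across, 126 to 190 above the bench). Origin on the bench under the plate's axis; x from the open throat (facing the robot's right, -y, give or take) to the column, z up.
- plate (a point): centre of the round steel plate's top face (68 across), 30 above the bench; a spring stands here within 10. The parked foot hangs 74 above it with tube, arm and weight over that, so springs go in and out with the tool tilted about 40 to 45 degrees, fingers pointing down and along the tester's +x. Axes as the tester's.
- ram (a joint): how far the weighted ram (0.9 kg, slides upright in the guide tube) stands below its parked height, m: 0 parked, negative when lifted above it (at most -0.014), about 0.032 at rest on the sound spring, 0.047 on the soft one. Its foot, 36 across, is 104 above the bench when parked. Slight friction and damping.
- ram_turn (a joint): turn of the ram about its upright axis, in rad, anticlockwise seen from above: 0 with its cross pins above the parking notches (4 mm deep), 1.05 above the slots in which it can slide down. To turn it lift it 6 to 10 mm first. Stops at -0.06 and 1.10. Parked at the start.
- ram_grip (a point): where to grip the handle on top of the weight: a flat steel wing 60 long (along this point's x, turning with the ram), 12 thick (along its y), its top 12 above this point; the top of the weight, 76 across, is 24 below this point. 306 above the bench when parked. Take it from straight above, fingers closing along this point's y.
- ram_index (a point): centre of the underside of the round iron weight (76 across, 24 thick); its lower rim is what is compared with the pointer. 258 above the bench when parked.
- mark (a point): tip of the fixed brass reference pointer beside the weight's rim, at the height of its upper edge, 219.5 above the bench. Sound spring: the weight's underside comes to rest about 7 above it; soft spring: about 8 below it.
- spring_a: coil compression spring of round steel wire standing upright, 30 across, 56 long when free, about 60 g; origin at the centre of its lower end, z up its axis. It may be gripped round its coils, best in the lower half. The two springs look alike; one is sound and one has gone soft (no telling which by name or place).
- spring_b: coil compression spring of round steel wire standing upright, 30 across, 56 long when free, about 60 g; origin at the centre of its lower end, z up its axis. It may be gripped round its coils, best in the lower half. The two springs look alike; one is sound and one has gone soft (no telling which by name or place).
- spring_a_mid (a point): middle of spring_a's axis, 28 above its lower end
- spring_b_mid (a point): middle of spring_b's axis, 28 above its lower end
- tray: parts tray of black plastic fixed on the bench, 120 (x) x 190 (y), rim 13 high, floor 4 thick; origin under its centre. It may be on either side of the tester.
- tin: round open scrap tin fixed on the bench, 140 across, 45 high, wall 2, floor 3; origin under its centre. On the other side of the tester from the tray.
- drivers: bystander: tin can of screwdrivers, 70 across, 190 high; origin at the centre of its underside
- glue: bystander: white glue bottle, 56 across, 150 high; origin at the centre of its underside
- wrench: bystander: spanner lying flat, 180 long; origin at the centre of its underside
- driver: bystander: amber-handled screwdriver lying flat, 160 long, 26 thick; origin at the centre of its underside
- offcut: bystander: wood offcut, 50 x 100 x 24; origin at the centre of its underside
- tape: bystander: tape measure standing on edge, 68 x 36 x 60; origin at the centre of its underside
- stamps: bystander: shallow round can with two short wooden stamps in it, 76 across, 61 high; origin at the centre of its underside
- jar: bystander: small amber jar, 44 across, 50 high; origin at the centre of its underside
- nut: bystander: brass hexagon nut lying in the parts tray, 24 across flats, 14 high; origin at the centre of its underside
Things that resemble listed ones, but are neither listed nor needed, are in the scene too. What is shaped like the spring_b but green or red is not meant.

How it is judged:
On the way, in this order (a step that is already met when the one before it is completed fails the run):
1. one of the springs stands upright in the middle of the tester plate, let go, the weight still parked (((horizontal distance between spring_a and plate below 0.01 m and z of spring_a in the frame of plate between -0.004 and 0.004 m and angle between spring_a's own z axis and vertical below 0.12 rad) or (horizontal distance between spring_b and plate below 0.01 m and z of spring_b in the frame of plate between -0.004 and 0.004 m and angle between spring_b's own z axis and vertical below 0.12 rad)) and value of joint ram between -0.003 and 0.002 m and value of joint ram_turn below 0.17 rad and contact force between each of the fingers, the arm and anything else below 0.2 N), for 0.1 s.
2. the weight rests on that spring, let go and still (((horizontal distance between spring_a and plate below 0.01 m and z of spring_a in the frame of plate between -0.004 and 0.004 m and angle between spring_a's own z axis and vertical below 0.12 rad) or (horizontal distance between spring_b and plate below 0.01 m and z of spring_b in the frame of plate between -0.004 and 0.004 m and angle between spring_b's own z axis and vertical below 0.12 rad)) and value of joint ram between 0.025 and 0.053 m and velocity of joint ram between -0.01 and 0.01 m/s and contact force between each of the fingers, the arm and anything else below 0.2 N), for 0.3 s.
3. the weight is up and seated in its parking notch again, let go (value of joint ram between -0.003 and 0.002 m and value of joint ram_turn below 0.17 rad and contact force between each of the fingers, the arm and anything else below 0.2 N), for 0.2 s.
At the end, for the whole second after the job is handed in: Weight parked (within 3 mm of its parked height, 0.17 rad of the notch); soft spring inside the scrap tin (its middle within 64 mm of the tin's axis, under 45 mm above the bench); sound spring upright (within 0.12 rad) on the tray floor or on the plate (within 25 mm of its middle); both at rest (value of joint ram between -0.003 and 0.002 m and value of joint ram_turn below 0.17 rad and horizontal distance between spring_b_mid and tin below 0.064 m and height (world z) of spring_b_mid below 0.045 m and linear speed of each of spring_b, spring_a below 0.02 m/s and ((x of spring_a in the frame of tray between -0.056 and 0.056 m and y of spring_a in the frame of tray between -0.091 and 0.091 m and height (world z) of spring_a below 0.008 m and angle between spring_a's own z axis and vertical below 0.12 rad) or (horizontal distance between spring_a and plate below 0.025 m and z of spring_a in the frame of plate between -0.004 and 0.004 m and angle between spring_a's own z axis and vertical below 0.12 rad))); the robot touches nothing.
It fails at once if the weight is let fall (faster than 0.35 m/s) instead of being let down gently (velocity of joint ram above 0.35 m/s).
It fails at once if another thing on the bench is pushed more than 25 mm (distance of any of drivers, glue, wrench, driver, offcut, tape, stamps, jar, nut from where it was at the start of the episode above 0.025 m).
It also fails if it takes over 72 s, if anything falls off the work surface, if the arm or the gripper's body presses on something with over 40 N, if the wrist force passes 120 N, or if a joint passes its speed limit or range.

## Working session

There is one attempt and no reset: what is moved stays moved. The work goes in short steps, Python scripts to look and compute and a tool call to move; the robot and the scene stay as the last step left them, time stands still between calls to the robot, and variables do not carry over. Pictures are saved under pics/ and viewed, at most 10 in all, crops included, and the job is handed in when it is done.

Besides the shell and the picture viewer there is one more tool, called after "Call:" as name(argument=value, ...), one argument or row to a line, values as JSON. send_rows: Moves the arm, as the interface text tells. Its arguments: {"type":"object","properties":{"rows":{"type":"array"},"grip":{"type":"number"}},"required":["rows"]}

```bash
ls; mkdir -p pics; cat > h.py <<'E'
import numpy as np, cv2
from bench import sensors, optics, ticket
def cam(n):
    m=optics.camera_model(n); f=240/np.tan(np.radians(m['vertical_fov'])/2)
    return f,m['cx'],m['cy'],m['k1'],np.array(m['R']),np.array(m['t'])
def ray(c,u,v):
    f,cx,cy,k,R,t=c; d=np.array([(u-cx)/f,(v-cy)/f]); s=d.copy()
    for _ in range(30): s=d/(1+k*(s@s))
    return -R.T@t, R.T@np.array([s[0],s[1],1])
def onz(c,u,v,z):
    o,d=ray(c,u,v); return o+d*(z-o[2])/d[2]
def proj(c,X):
    f,cx,cy,k,R,t=c; p=R@np.array(X)+t; s=p[:2]/p[2]; s=s*(1+k*(s@s)); return np.array([cx+f*s[0],cy+f*s[1]])
def two(r1,r2):
    (o1,d1),(o2,d2)=r1,r2
    A=np.stack([d1,-d2],1); s=np.linalg.lstsq(A,o2-o1,rcond=None)[0]
    p,q=o1+d1*s[0],o2+d2*s[1]; return (p+q)/2,np.linalg.norm(p-q)
def save(n,img): cv2.imwrite('pics/'+n+'.png',cv2.cvtColor(img,cv2.COLOR_RGB2BGR))
E
python3 - <<'E'
from h import *
for n in ('scene','top'):
    im=optics.snapshot(n); save(n+'0',im); c=cam(n); print(n,c[:4],(-c[4].T@c[5]).round(3))
o=sensors.get_obs(); print(o)
E
```

```text
pics
scene (np.float64(493.3901874368063), 314.74629641260594, 236.65912976091698, -0.05423860112040816) [1.418 0.039 0.828]
top (np.float64(582.3296154409287), 335.85080772304843, 239.4231241145666, -0.0871057318410539) [ 0.376 -0.007  1.61 ]
{'time': 0.1, 'joint_positions': array([-1.30009465e+00,  8.78772002e-02,  1.37207394e+00, -3.75031680e-05,
        1.68357325e+00, -1.03092047e-01]), 'qvel': array([ 1.62161908e-06, -9.91427509e-04, -3.14286298e-03, -1.45937123e-03,
        5.46835422e-04, -5.04910822e-04]), 'joint_torque': array([ 1.39266849e-03, -3.41252589e+01, -3.03301799e+01,  7.19335908e-02,
        3.04323505e-02, -1.06769608e-04]), 'tool_pos': array([ 0.20070525, -0.51160996,  0.22943809]), 'ee_rot': array([-3.13966734e+00, -1.61718736e-04,  3.73789384e-01]), 'wrist_force': array([-0.35632898, -0.64453176,  1.03326175]), 'wrist_torque': array([-0.01387738,  0.03756247,  0.00831202]), 'finger_force': 0.0, 'width': 0.09375880618352882}
```

View pics/top0.png

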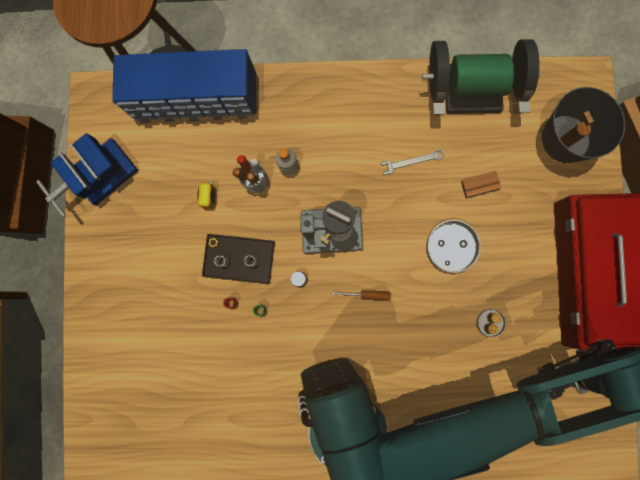

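View pics/scene0.png

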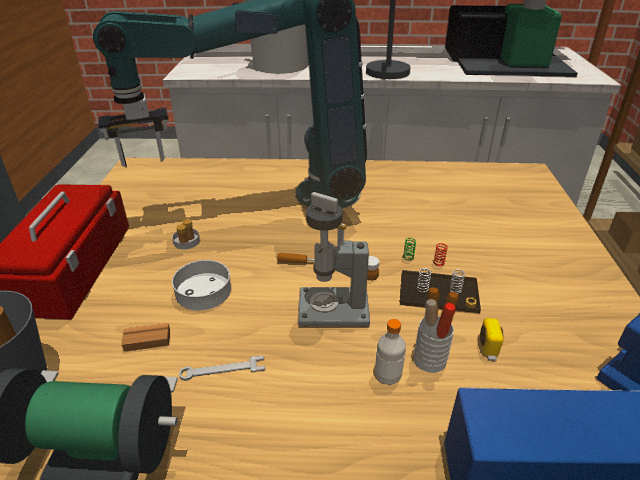

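The top view has the tray at (238,259) with two steel springs at (221,261) and (251,261). The nut is at (213,242), and the red and green decoys stand outside the tray at (231,302) and (260,310). The tester is at about (335,230) with its throat towards -y, and the tin is at (453,246). I'll check the springs and tester in one enlarged crop.

```bash
python3 - <<'E'
from h import *
t=cv2.imread('pics/top0.png'); s=cv2.imread('pics/scene0.png')
a=cv2.resize(t[190:290,195:375],(720,400),interpolation=cv2.INTER_CUBIC)[:, :720]
a=cv2.resize(t[195:290,195:375],(568,300),interpolation=cv2.INTER_CUBIC)
b=cv2.resize(s[185:335,285:400],(230,300),interpolation=cv2.INTER_CUBIC)
b2=cv2.resize(s[230:335,290:490],(571,300),interpolation=cv2.INTER_CUBIC)
out=np.zeros((600,800,3),np.uint8); out[:300,:568]=a; out[:300,570:]=b; out[300:,:571]=b2
cv2.imwrite('pics/c1.png',out)
ct,cs=cam('top'),cam('scene')
for n,c,p,z in [('sprA',ct,(221,261),.06),('sprB',ct,(251,261),.06),('tray',ct,(238,259),.013),('tin',ct,(453,247),.045),('handle',ct,(340,215),.318),('plate',cs,(324,301),.03)]: print(n,onz(c,*p,z).round(3))
E
```

```text
sprA [0.472 0.329 0.06 ]
sprB [0.47  0.248 0.06 ]
tray [0.479 0.292 0.013]
tin [ 0.494 -0.295  0.045]
handle [0.552 0.005 0.318]
plate [0.554 0.007 0.03 ]
```

View pics/c1.png

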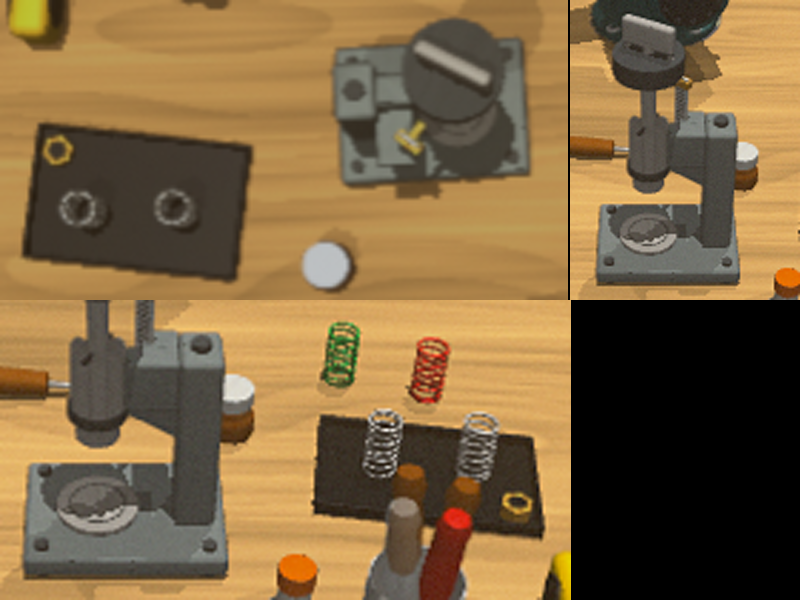

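The two candidates in the tray at (221,261) and (251,261) are uncoloured steel, so they are the ones meant. The green and red springs outside the tray are not. Next I'll measure with masks and two views.

```bash
python3 - <<'E'
from h import *
t=cv2.imread('pics/top0.png'); s=cv2.imread('pics/scene0.png'); ct,cs=cam('top'),cam('scene')
def comps(im,x0,y0,x1,y1,f,mn,cl=3):
    g=im[y0:y1,x0:x1]; h=cv2.cvtColor(g,cv2.COLOR_BGR2HSV).astype(int); m=f(h).astype(np.uint8)
    m=cv2.morphologyEx(m,cv2.MORPH_CLOSE,np.ones((cl,cl)))
    cs_=cv2.findContours(m,cv2.RETR_EXTERNAL,cv2.CHAIN_APPROX_NONE)[0]
    return [c.reshape(-1,2)+[x0,y0] for c in cs_ if cv2.contourArea(c)>=mn]
bx=lambda c:(*c.min(0),*c.max(0))
st=lambda h:(h[...,2]>75)&(h[...,1]<90)
T=comps(t,207,248,268,276,st,15); S=comps(s,410,262,475,300,st,30,5)
print('top',[bx(c) for c in T]); print('scene',[bx(c) for c in S])
for c in T:
    b=bx(c); print('mid@.032',onz(ct,(b[0]+b[2])/2,(b[1]+b[3])/2,.032).round(4))
    for d in S:
        e=bx(d); print('  ',[x.round(4) for x in two(ray(ct,(b[0]+b[2])/2,(b[1]+b[3])/2),ray(cs,(e[0]+e[2])/2,(e[1]+e[3])/2))])
P=comps(s,300,285,345,318,lambda h:h[...,2]>95,20,5)
for c in P: print('plate?',bx(c),cv2.fitEllipse(c) if len(c)>5 else '')
W=comps(t,318,195,365,240,lambda h:(h[...,2]>120)&(h[...,1]<60),15,1)
for c in W:
    r=cv2.minAreaRect(c); p=cv2.boxPoints(r); print('wing',r,onz(ct,*r[0],.318).round(4)); 
    q=[onz(ct,*x,.318) for x in p]; e=[q[1]-q[0],q[2]-q[1]]; e=max(e,key=np.linalg.norm); print(np.linalg.norm(e),np.degrees(np.arctan2(e[1],e[0])))
D=comps(t,318,195,365,250,lambda h:(h[...,2]<75),100,3)
for c in D: print('dark',bx(c))
B=comps(t,295,200,370,260,lambda h:(h[...,1]<75),300,3)
for c in B: r=cv2.minAreaRect(c); print('base',r,[onz(ct,*x,.024).round(3) for x in cv2.boxPoints(r)])
N=comps(t,420,215,485,278,lambda h:(h[...,1]<50)&(h[...,2]>60),300,5)
for c in N: r=cv2.fitEllipse(cv2.convexHull(c)); print('tin',r,onz(ct,*r[0],.045).round(3))
E
```

```text
top [(np.int64(213), np.int64(255), np.int64(226), np.int64(266)), (np.int64(244), np.int64(254), np.int64(256), np.int64(266))]
scene [(np.int64(450), np.int64(269), np.int64(464), np.int64(293)), (np.int64(417), np.int64(268), np.int64(431), np.int64(292))]
mid@.032 [0.4748 0.3395 0.032 ]
   [array([0.4743, 0.3362, 0.0347]), np.float64(0.0053)]
   [array([0.472 , 0.2943, 0.0412]), np.float64(0.0845)]
mid@.032 [0.4741 0.2555 0.032 ]
   [array([0.4803, 0.2927, 0.038 ]), np.float64(0.0763)]
   [array([0.4738, 0.2536, 0.035 ]), np.float64(0.0028)]
plate? (np.int64(300), np.int64(285), np.int64(344), np.int64(317)) ((320.7362976074219, 301.0935974121094), (37.39436721801758, 50.68049240112305), 92.54346466064453)
wing ((321.0, 234.5), (9.0, 6.0), 90.0) [0.5094 0.0481 0.318 ]
0.02019036282925634 178.7095506152094
wing ((320.5, 223.0), (6.0, 5.0), 90.0) [0.5353 0.0487 0.318 ]
0.013513149204714331 178.72318037825715
wing ((356.93402099609375, 228.57615661621094), (21.23162078857422, 5.48602294921875), 85.91438293457031) [ 0.5206 -0.0324  0.318 ]
0.047669363252599156 -177.56627007870605
wing ((337.8000183105469, 214.3999786376953), (25.043962478637695, 3.5777087211608887), 26.56505012512207) [0.5536 0.0095 0.318 ]
0.056227894529347844 -118.29646386773766
dark (np.int64(318), np.int64(206), np.int64(357), np.int64(249))
base ((330.7494201660156, 225.6576690673828), (50.52310562133789, 60.06804275512695), 86.26860046386719) [array([0.63 , 0.119, 0.024]), array([ 0.637, -0.046,  0.024]), array([ 0.497, -0.051,  0.024]), array([0.491, 0.113, 0.024])]
tin ((453.0548095703125, 245.7427215576172), (51.63532638549805, 52.078826904296875), 154.1078338623047) [ 0.498 -0.296  0.045]
```

```bash
cat >> h.py <<'E'
from scipy.spatial.transform import Rotation as Ro
def Rt(a,th):
    z=np.array([np.cos(a)*np.sin(th),np.sin(a)*np.sin(th),-np.cos(th)]); y=np.array([np.sin(a),-np.cos(a),0])
    return np.stack([np.cross(y,z),y,z],1)
def delta(g,a,th,p0=None,R0=None):
    "shift (mm) and rotvec from the measured pose (or p0,R0) to have the grasp point at g"
    o=sensors.get_obs(); p0=o['tool_pos'] if p0 is None else p0
    R0=Ro.from_euler('xyz',o['ee_rot']).as_matrix() if R0 is None else R0
    R=Rt(a,th); p=np.array(g)-.006*R[:,2]; rv=Ro.from_matrix(R@R0.T).as_rotvec()
    print('t',round(o['time'],2),'now',o['tool_pos'].round(4),'grasp pt',(o['tool_pos']+.006*Ro.from_euler('xyz',o['ee_rot']).as_matrix()[:,2]).round(4),'shift',((p-p0)*1e3).round(1),'turn',rv.round(4)); return p,R
E
python3 - <<'E'
from h import *
ct=cam('top')
for p in [(300.5,209.9),(361.3,207),(362.9,250.1),(303.7,253.6)]: print(onz(ct,*p,.024).round(4))
print(Rt(1.047,.785).round(3))
delta([.42,-.1,.40],.374,0)
a=np.radians(60)
p,R=delta([.474,.254,.13],a,np.pi/4)
E
```

```text
[0.6093 0.1156 0.024 ]
[ 0.6127 -0.0519  0.024 ]
[ 0.4939 -0.0529  0.024 ]
[0.4885 0.1091 0.024 ]
[[ 0.354  0.866  0.354]
 [ 0.613 -0.5    0.612]
 [ 0.707  0.    -0.707]]
t 0.1 now [ 0.2007 -0.5116  0.2294] grasp pt [ 0.2007 -0.5116  0.2234] shift [219.3 411.6 176.6] turn [-0.0019 -0.0006  0.0002]
t 0.1 now [ 0.2007 -0.5116  0.2294] grasp pt [ 0.2007 -0.5116  0.2234] shift [271.2 761.9 -95.2] turn [ 0.5201 -0.6073  0.6372]
```

Call:
send_rows(
  rows=[
    [17,32,13,0,0,0],
    [17,32,13,0,0,0],
    [17,32,13,0,0,0],
    [17,32,13,0,0,0],
    [17,32,13,0,0,0],
    [17,32,13,0,0,0],
    [17,32,13,0,0,0],
  ],
  grip=60,
)

```text
time: 0.68
tool_pos: [0.3201, -0.2862, 0.3217]
ee_rot: [-3.141, 0.0, 0.373]
wrist_force: [0.8, -0.6, -0.0]
width: 0.0602
finger_force: 0.0
```

Call:
send_rows(
  rows=[
    [17,32,13,0,0,0],
    [17,32,13,0,0,0],
    [17,32,13,0,0,0],
    [17,32,13,0,0,0],
    [17,32,13,0,0,0],
    [17,32,13,0,0,0],
  ],
)

```text
time: 1.18
tool_pos: [0.4221, -0.0942, 0.3998]
ee_rot: [-3.141, 0.0, 0.374]
wrist_force: [-0.2, 0.0, 0.6]
width: 0.0599
finger_force: 0.0
```

Call:
send_rows(
  rows=[
    [5,38,0,0.037,-0.043,0.0455],
    [5,38,0,0.037,-0.043,0.0455],
    [5,38,0,0.037,-0.043,0.0455],
    [5,38,0,0.037,-0.043,0.0455],
    [5,38,0,0.037,-0.043,0.0455],
    [5,38,0,0.037,-0.043,0.0455],
  ],
)

```text
time: 1.68
tool_pos: [0.4516, 0.1338, 0.3994]
ee_rot: [-3.071, -0.335, 0.64]
wrist_force: [1.1, -0.2, 0.1]
width: 0.0597
finger_force: 0.0
```

Call:
send_rows(
  rows=[
    [2.5,15,-33,0.037,-0.043,0.0455],
    [2.5,15,-33,0.037,-0.043,0.0455],
    [2.5,15,-33,0.037,-0.043,0.0455],
    [2.5,15,-33,0.037,-0.043,0.0455],
    [2.5,15,-33,0.037,-0.043,0.0455],
    [2.5,15,-33,0.037,-0.043,0.0455],
    [2.5,15,-33,0.037,-0.043,0.0455],
    [2.5,15,-33,0.037,-0.043,0.0455],
  ],
)

```text
time: 2.35
tool_pos: [0.4712, 0.2524, 0.1341]
ee_rot: [3.139, -0.782, 1.049]
wrist_force: [0.9, 0.3, -0.5]
width: 0.06
finger_force: 0.0
```

Call:
send_rows(
  rows=[
    [0,0,0,0,0,0],
    [0,0,0,0,0,0],
  ],
)

```text
time: 2.52
tool_pos: [0.4695, 0.2519, 0.1321]
ee_rot: [-3.13, -0.775, 1.037]
wrist_force: [-0.2, 0.4, -0.1]
width: 0.0601
finger_force: 0.0
```

```bash
python3 - <<'E'
from h import *
delta([.474,.254,.13],np.radians(60),np.pi/4)
im=optics.snapshot('wrist'); save('w1',im); c=cam('wrist'); np.save('w1c.npy',np.array(c,dtype=object),allow_pickle=True)
for X in [(.474,.254,.06),(.474,.254,.004),(.474,.337,.06),(.474,.337,.004)]: print(proj(c,X).round(1))
print((-c[4].T@c[5]).round(3),sensors.get_obs()['joint_positions'].round(2))
E
```

```text
t 2.52 now [0.4695 0.2519 0.1321] grasp pt [0.4716 0.2555 0.1278] shift [ 2.4 -1.5  2.2] turn [ 0.0046 -0.0121  0.0023]
[321.8 339. ]
[321.6 353. ]
[269.8 248.7]
[277.6 275.2]
[0.447 0.21  0.305] [-0.01 -0.23  2.05  0.79  1.03  0.2 ]
```

View pics/w1.png

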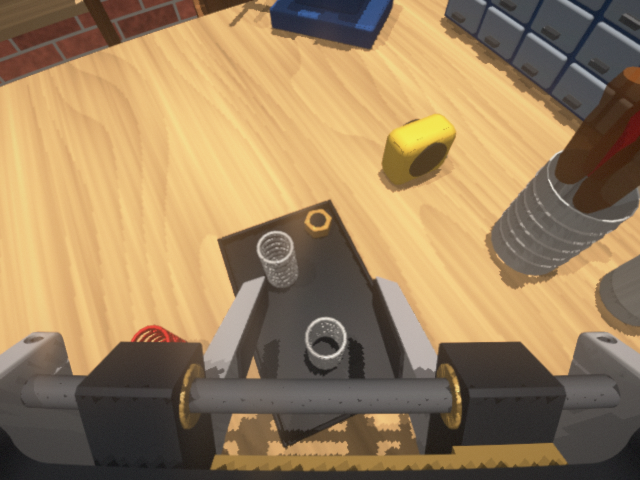

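The spring at (326,340), top ring, sits between the fingers. The other spring is at (276,246) and the nut at (318,221). I'll refine from this ring.

```bash
python3 - <<'E'
from h import *
c=np.load('w1c.npy',allow_pickle=True)
print(onz(c,326.5,340,.0585),onz(c,276,246,.0585))
g=onz(c,326.5,340,.0585); delta([*g[:2],.028],np.radians(60),np.pi/4)
E
```

```text
[0.47672079 0.25199761 0.0585    ] [0.47960891 0.3374488  0.0585    ]
t 2.57 now [0.4722 0.2518 0.1362] grasp pt [0.4743 0.2555 0.1319] shift [   2.4   -3.5 -103.9] turn [ 0.0043 -0.0044  0.0027]
```

Call:
send_rows(
  rows=[
    [1.5,-2.5,-20,0,0,0],
    [0,0,-21,0,0,0],
    [0,0,-21,0,0,0],
    [0,0,-21,0,0,0],
    [0,0,-13,0,0,0],
    [0,0,-8,0,0,0],
    [0,0,0,0,0,0],
  ],
)

```text
time: 3.15
tool_pos: [0.4753, 0.2493, 0.0333]
ee_rot: [3.139, -0.781, 1.047]
wrist_force: [-1.1, -0.6, -0.2]
width: 0.0598
finger_force: 0.0
```

Call:
send_rows(
  rows=[
    [0,0,0,0,0,0],
    [0,0,0,0,0,0],
    [0,0,0,0,0,0],
    [0,0,0,0,0,0],
    [0,0,0,0,0,0],
    [0,0,0,0,0,0],
  ],
  grip=15,
)

```text
time: 3.65
tool_pos: [0.4737, 0.2496, 0.0324]
ee_rot: [3.141, -0.781, 1.046]
wrist_force: [-1.6, -1.2, 3.8]
width: 0.0292
finger_force: 30.0
```

Call:
send_rows(
  rows=[
    [0,0,15,0,0,0],
    [0,0,33,0,0,0],
    [0,0,40,0,0,0],
    [0,0,40,0,0,0],
    [0,0,40,0,0,0],
    [0,0,40,0,0,0],
    [0,0,40,0,0,0],
    [0,0,40,0,0,0],
  ],
)

```text
time: 4.32
tool_pos: [0.4726, 0.2493, 0.3211]
ee_rot: [-3.141, -0.779, 1.045]
wrist_force: [-0.0, 0.4, 0.1]
width: 0.0293
finger_force: 30.0
```

Call:
send_rows(
  rows=[
    [0,0,40,0,0,0],
    [0,0,40,0,0,0],
    [9,-24,0,0,0,0.05],
    [10,-40,0,0,0,0.05],
    [10,-40,0,0,0,0.05],
    [10,-40,0,0,0,0.05],
    [10,-40,0,0,0,0.05],
    [10,-40,0,0,0,0.05],
  ],
)

```text
time: 4.98
tool_pos: [0.5323, 0.0231, 0.3992]
ee_rot: [-3.14, -0.78, 1.347]
wrist_force: [0.1, 0.6, -0.1]
width: 0.0293
finger_force: 30.0
```

Call:
send_rows(
  rows=[
    [10,-40,0,0,0,0.05],
    [10,-40,0,0,0,0.05],
    [0,-40,0,0,0,0.05],
    [0,-40,0,0,0,0.05],
    [0,0,-32,0,0,0.05],
    [0,0,-40,0,0,0],
    [0,0,-40,0,0,0],
    [0,0,-40,0,0,0],
  ],
)

```text
time: 5.65
tool_pos: [0.5524, -0.1352, 0.2451]
ee_rot: [-3.14, -0.779, 1.594]
wrist_force: [0.9, 0.4, -1.1]
width: 0.0295
finger_force: 30.0
```

Call:
send_rows(
  rows=[
    [0,0,-40,0,0,0],
    [0,0,-40,0,0,0],
    [0,0,-40,0,0,0],
    [0,0,-30,0,0,0],
    [0,0,-20,0,0,0],
    [0,0,-10,0,0,0],
    [0,0,0,0,0,0],
    [0,0,0,0,0,0],
  ],
)

```text
time: 6.32
tool_pos: [0.5526, -0.1346, 0.0679]
ee_rot: [-3.141, -0.78, 1.595]
wrist_force: [0.2, 0.5, -0.8]
width: 0.029
finger_force: 30.0
```

```bash
python3 - <<'E'
from h import *
delta([.5525,.008,.064],np.radians(91.5),np.pi/4)
im=optics.snapshot('wrist'); save('w2',im); c=cam('wrist'); np.save('w2c.npy',np.array(c,dtype=object),allow_pickle=True)
delta([.5525,.008,.064],np.radians(91.5),np.pi/4)
s=optics.snapshot('scene'); save('s2',s)
out=np.zeros((600,800,3),np.uint8); out[:480,:640]=cv2.imread('pics/w2.png')
b=cv2.resize(cv2.imread('pics/s2.png')[180:340,270:400],(487,600)); out2=np.hstack([out[:480,:640][:, :],]); 
o=np.zeros((600,800,3),np.uint8); o[:350,:467]=cv2.resize(out2,(467,350)); o[:410,467:]=cv2.resize(b,(333,410)); cv2.imwrite('pics/c2.png',o)
print([proj(c,X).round(1) for X in [(.5525,.008,.03),(.5525,.008,.104)]])
E
```

```text
t 6.32 now [ 0.5526 -0.1346  0.0679] grasp pt [ 0.5525 -0.1304  0.0636] shift [  0.  138.3   0.3] turn [ 0.005  -0.0002  0.0011]
t 6.37 now [ 0.5531 -0.135   0.069 ] grasp pt [ 0.553  -0.1308  0.0647] shift [ -0.5 138.8  -0.7] turn [0.0065 0.0019 0.0011]
[array([324.3, 152.2]), array([325.7,  69.2])]
```

View pics/c2.png

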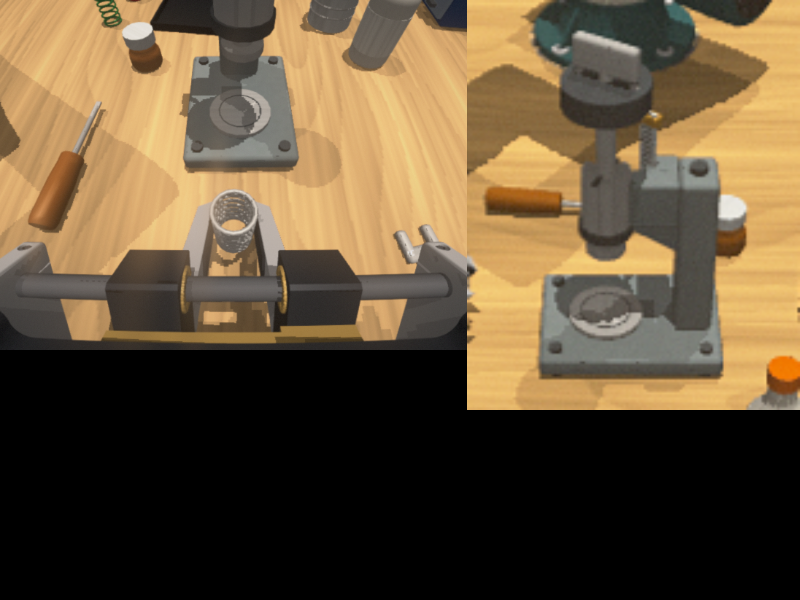

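```bash
python3 - <<'E'
from h import *
c=np.load('w2c.npy',allow_pickle=True); cs=cam('scene'); ct=cam('top')
print('plate wrist',onz(c,330,155.6,.03),'plate scene',onz(cs,324.1,301.8,.03))
im=cv2.imread('pics/w2.png')
m=(cv2.cvtColor(im,cv2.COLOR_BGR2HSV)[...,1]<45)&(cv2.cvtColor(im,cv2.COLOR_BGR2GRAY)>0)
g=cv2.cvtColor(im,cv2.COLOR_BGR2GRAY)
for r in range(118,196,8): print(r,''.join('%4d'%v for v in g[r,270:390:4]))
print('spring top pred',proj(c,(.5525,-.13,.0965)))
for u,v in [(321,282),(321,287)]: print(onz(c,u,v,.0965))
E
```

```text
plate wrist [0.55716024 0.00453494 0.03      ] plate scene [0.55627296 0.00782295 0.03      ]
118   89  89  88  86  89  88  88  90  89  81  81  78  79  77  78  79 129 123 125 125 121 122 123 126 125 122 126 125 127 124
126   89  89  89  88  88  86  88  88  88  82  94  95  96  95  94 100 176 176 178 178 159 124 124 124 124 124 124 124 125 127
134  144 142 145 142 136  88  93 116  95  96  86  79  94  92  93  91 137 173 148 135 174 174 172 138 124 126 125 128 125 125
142   89  87  89  88  89 110 118 118 100 118 114  93  94  94  92  91  90  90  98 198 183  97 172 173 171 126 126 126 125 127
150   89  88  88  86  91 114 114 113 113 114 115 113 114 112 100  86  87 100  85  87 167 164 145 168 166 149 123 125 124 125
158   89  89  89  90  89 118 120 120  89 118 118 117 117 116 118 118 103  92  90  90  97 154 172 172 173 152 123 125 128 127
166   89  92  89  89  91  96 117 117 118 106 106 117 116 118 116 114  90  90  91  90  96 170 173 170 166 125 125 122 124 125
174   91  89  91  91  90  92  88 109 119 116 118 117 116 113  98  96  91  87  90 115 169 170 170  89 124 127 125 126 127 129
182   91  91  91  90  93  96  94  95  91  94 100 114 118 118 118 120 120 115 135 145  92  84 122 126 123 127 122 125 126 129
190   92  91  91  94  94  96  97  98  95  94  95  93  92  91  81  72  76 125 144 142 125 125 126 126 127 127 128 124 126 127
spring top pred [320.2522842  284.45105062]
[ 0.55280236 -0.12884151  0.0965    ]
[ 0.5528569  -0.13117944  0.0965    ]
```

Call:
send_rows(
  rows=[
    [4,30,0,0,0,0],
    [0,35,0,0,0,0],
    [0,30,0,0,0,0],
    [0,20,0,0,0,0],
    [0,14,0,0,0,0],
    [0,7.5,0,0,0,0],
    [0,0,0,0,0,0],
    [0,0,0,0,0,0],
  ],
)

```text
time: 7.08
tool_pos: [0.5569, 0.0013, 0.0682]
ee_rot: [3.14, -0.778, 1.597]
wrist_force: [-0.1, -0.0, -1.5]
width: 0.0294
finger_force: 30.0
```

Call:
send_rows(
  rows=[
    [0,0,-3,0,0,0],
    [0,0,-3,0,0,0],
    [0,0,-2,0,0,0],
    [0,0,-1,0,0,0],
    [0,0,-0.5,0,0,0],
    [0,0,0,0,0,0],
    [0,0,0,0,0,0],
  ],
)

```text
time: 7.67
tool_pos: [0.5566, 0.0015, 0.0584]
ee_rot: [3.141, -0.78, 1.596]
wrist_force: [-0.9, -2.1, 3.5]
width: 0.0291
finger_force: 30.0
```

```bash
python3 - <<'E'
from h import *
delta([.5565,.0065,.0545],np.radians(91.5),np.pi/4); o=sensors.get_obs(); print(o['wrist_force'].round(1),o['joint_positions'].round(2))
a=optics.snapshot('wrist'); b=optics.snapshot('scene'); save('w3',a); save('s3',b)
o=np.hstack([cv2.resize(cv2.imread('pics/w3.png')[60:340,150:490],(425,350)),cv2.resize(cv2.imread('pics/s3.png')[185:325,285:405],(375,437))[87:]]); cv2.imwrite('pics/c3.png',o)
c=cam('wrist'); print(proj(c,(.5565,.0065,.03)),proj(c,(.5565,.0065,.086)))
E
```

```text
t 7.67 now [0.5566 0.0015 0.0584] grasp pt [0.5565 0.0057 0.0542] shift [-0.   0.7  0.3] turn [0.0056 0.0004 0.0015]
[-0.9 -2.1  3.5] [-0.48  0.4   1.54  0.67  1.63 -0.61]
[320.96019229 318.81789888] [321.28997471 284.84415553]
```

View pics/c3.png

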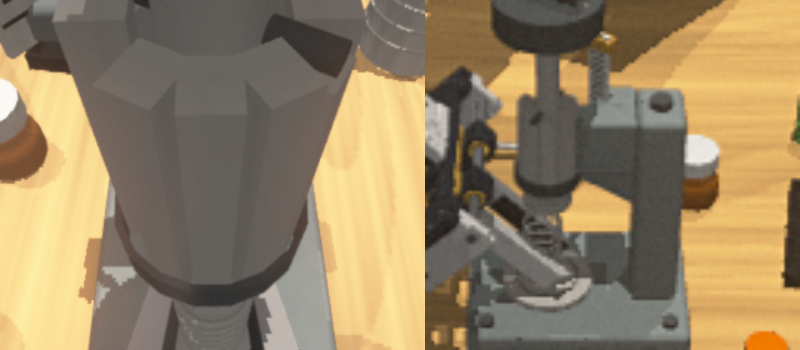

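Contact with the plate is light, and the spring stands under the foot at about (540,240) in the right crop. I'll release it and back out.

Call:
send_rows(
  rows=[
    [0,0,0,0,0,0],
    [0,0,0,0,0,0],
    [0,0,0,0,0,0],
    [0,0,0,0,0,0],
    [0,0,0,0,0,0],
  ],
  grip=60,
)

```text
time: 8.18
tool_pos: [0.5561, 0.0023, 0.0576]
ee_rot: [-3.14, -0.78, 1.595]
wrist_force: [-0.0, 0.1, -0.1]
width: 0.0586
finger_force: 0.0
```

Call:
send_rows(
  rows=[
    [0,-5,0,0,0,0],
    [0,-15,0,0,0,0],
    [0,-30,0,0,0,0],
    [0,-30,0,0,0,0],
    [0,-35,0,0,0,0],
    [0,-25,0,0,0,0],
    [0,0,0,0,0,0],
  ],
)

```text
time: 8.77
tool_pos: [0.5567, -0.1443, 0.0575]
ee_rot: [3.141, -0.777, 1.59]
wrist_force: [-0.4, -0.6, 0.2]
width: 0.0602
finger_force: 0.0
```

```bash
python3 - <<'E'
from h import *
a=optics.snapshot('wrist'); c=cam('wrist'); save('w4',a); save('s4',optics.snapshot('scene')); save('t4',optics.snapshot('top'))
o=np.zeros((550,800,3),np.uint8)
o[:300,:400]=cv2.resize(cv2.imread('pics/w4.png')[:240,170:490],(400,300)); o[:300,400:]=cv2.resize(cv2.imread('pics/s4.png')[185:325,275:461],(400,300)); o[300:,:500]=cv2.resize(cv2.imread('pics/t4.png')[195:255,290:410],(500,250)); cv2.imwrite('pics/c4.png',o)
print(proj(c,(.5565,.0065,.03)),proj(c,(.5565,.0065,.086)))
delta([.5555,.008,.306],1.15,0)
E
```

```text
[324.52366688 137.18549678] [325.49342841  73.48283394]
t 8.92 now [ 0.5562 -0.1386  0.0578] grasp pt [ 0.5561 -0.1343  0.0535] shift [ -0.7 146.6 254.2] turn [-0.7715  0.1544 -0.4216]
```

View pics/c4.png

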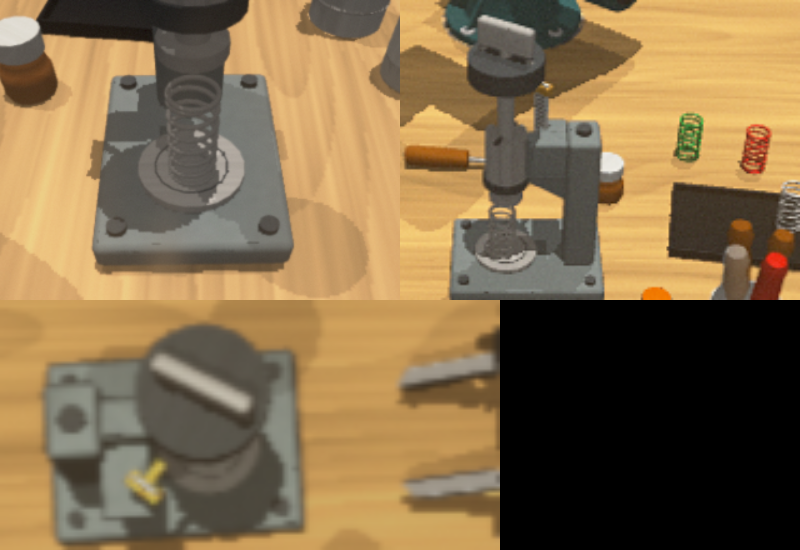

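The spring stands upright, centred on the plate (crop 1 at (192,185)). The wing runs from (158,362) to (245,405) in the lower crop. I'll compute the handle pose.

```bash
python3 - <<'E'
from h import *
ct=cam('top'); f=lambda x,y,z:onz(ct,290+x*120/500-.4,195+(y-300)*60/250-.4,z)
p,q=f(158,362,.318),f(245,405,.318); d=q-p; print('wing',(p+q)/2,np.linalg.norm(d),np.degrees(np.arctan2(-d[1],-d[0])),'disc',f(204.5,392,.282),'plate-consistent')
E
```

```text
wing [0.55307463 0.0091957  0.318     ] 0.05227292889709179 61.9804784001553 disc [0.55320822 0.00807147 0.282     ] plate-consistent
```

```bash
python3 - <<'E'
from h import *
R0=Rt(np.radians(91.4),np.pi/4)
delta([.555,.008,.394],np.radians(61.5),0,np.array([.5566,-.1377,.0587]),R0)
E
```

```text
t 8.92 now [ 0.5562 -0.1386  0.0578] grasp pt [ 0.5561 -0.1343  0.0535] shift [ -1.6 145.7 341.3] turn [-0.7719  0.186  -0.4945]
```

Call:
send_rows(
  rows=[
    [0,-5,34,-0.0772,0.0186,-0.0495],
    [0,0,34,-0.0772,0.0186,-0.0495],
    [0,0,34,-0.0772,0.0186,-0.0495],
    [0,0,34,-0.0772,0.0186,-0.0495],
    [0,0,34,-0.0772,0.0186,-0.0495],
    [0,0,34,-0.0772,0.0186,-0.0495],
    [0,0,34,-0.0772,0.0186,-0.0495],
    [0,0,34,-0.0772,0.0186,-0.0495],
  ],
  grip=46,
)

```text
time: 9.58
tool_pos: [0.5554, -0.1414, 0.3326]
ee_rot: [-3.11, -0.147, 1.169]
wrist_force: [0.3, 0.2, 0.1]
width: 0.046
finger_force: 0.0
```

Call:
send_rows(
  rows=[
    [0,0,34,-0.0772,0.0186,-0.0495],
    [0,0,35,-0.0772,0.0186,-0.0495],
    [0,35,0,0,0,0],
    [-1.5,38,0,0,0,0],
    [0,38,0,0,0,0],
    [0,27,0,0,0,0],
    [0,12.5,0,0,0,0],
    [0,0,0,0,0,0],
  ],
)

```text
time: 10.25
tool_pos: [0.5541, 0.0107, 0.3991]
ee_rot: [-3.141, 0.005, 1.079]
wrist_force: [-0.2, -0.7, 1.0]
width: 0.0462
finger_force: 0.0
```

Call:
send_rows(
  rows=[
    [0,0,0,0,0,0],
    [0,0,0,0,0,0],
  ],
)

```text
time: 10.42
tool_pos: [0.5547, 0.0065, 0.3987]
ee_rot: [-3.141, 0.006, 1.072]
wrist_force: [-0.5, 0.3, -0.1]
width: 0.0461
finger_force: 0.0
```

```bash
python3 - <<'E'
from h import *
delta([.555,.008,.394],np.radians(61.5),0)
a=optics.snapshot('wrist'); c=cam('wrist'); save('w5',a); np.save('w5c.npy',np.array(c,dtype=object),allow_pickle=True)
for X in [(.555,.008,.318),(.555+.03*.477,.008+.03*.879,.318),(.555-.03*.477,.008-.03*.879,.318)]: print(proj(c,X).round(1))
E
```

```text
t 10.42 now [0.5547 0.0065 0.3987] grasp pt [0.5547 0.0064 0.3927] shift [0.3 1.5 1.3] turn [ 0.0053 -0.0038  0.0013]
[320.  255.7]
[319.9 215.5]
[320.1 293.2]
```

View pics/w5.png

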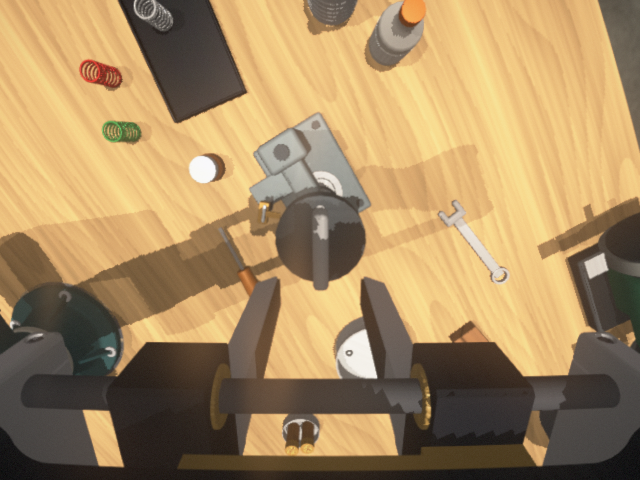

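The wing runs from (320,207) to (321,288), centred between the fingers and aligned with the tool. I'll check the along-wing offset from the weight's disc outline.

```bash
python3 - <<'E'
from h import *
c=np.load('w5c.npy',allow_pickle=True); im=cv2.imread('pics/w5.png'); h=cv2.cvtColor(im,cv2.COLOR_BGR2HSV)
g=h[...,2]; 
print('col 300',g[185:296:3,300]); print('col 340',g[185:296:3,340]); print('col 320',g[196:300:3,320]); print('row 240',g[240,268:376:4])
A=np.linspace(0,2*np.pi,60)
for z in(.282,.258):
    P=np.array([proj(c,(.555+.038*np.cos(a),.008+.038*np.sin(a),z)) for a in A]); print(z,P.min(0),P.max(0))
    for u in (300,340):
        Q=P[abs(P[:,0]-u)<4]; print(u,Q[:,1].min(),Q[:,1].max())
E
```

```text
col 300 [178 176 125 120  98 111 103  95  96  97  93  96  94  94  92  95  96  95
  95  97  96  97  98 102 102 103 103 107 107 109 111 211 242 241 238 237
 241]
col 340 [219 228 232 225  79  93 102 103 100 103 101 102  86  71  69  67  68  67
  69  69  70  72  72  71  73  75  76  76  75  78  81 220 248 248 248 248
 247]
col 320 [117 122 107 169 115 106 122 183 198 201 201 201 200 200 163 108 109 111
 111 112 113 112 111 115 116 113 116 118 117 117 118 127 247 248 247]
row 240 [227 230  89  82  85  92  95  96  95  93  87  94 108 112 112  87  67  67
  69  70  72  73  73  74  84 223 229]
0.282 [274.39562252 195.77177206] [365.82320628 283.28313004]
300 199.86864764355008 280.4426294618017
340 200.1083683065071 278.8704158459189
0.258 [277.86345049 191.19449045] [362.41991323 272.69341484]
300 194.98706134450754 268.3293047503842
340 195.2082886534031 268.5582763586848
```

Call:
send_rows(
  rows=[
    [0.5,1,-25,0,0,0],
    [0,0,-25,0,0,0],
    [0,0,-20,0,0,0],
    [0,0,-12,0,0,0],
    [0,0,-5,0,0,0],
    [0,0,0,0,0,0],
    [0,0,0,0,0,0],
  ],
)

```text
time: 11.05
tool_pos: [0.5555, 0.0075, 0.3125]
ee_rot: [3.142, 0.005, 1.072]
wrist_force: [0.3, 1.0, 0.3]
width: 0.0459
finger_force: 0.0
```

Call:
send_rows(
  rows=[
    [0,0,0,0,0,0],
    [0,0,0,0,0,0],
    [0,0,0,0,0,0],
    [0,0,0,0,0,0],
    [0,0,0,0,0,0],
    [0,0,0,0,0,0],
  ],
  grip=5,
)

```text
time: 11.55
tool_pos: [0.5557, 0.0083, 0.3123]
ee_rot: [3.141, 0.005, 1.073]
wrist_force: [1.5, -1.6, 1.4]
width: 0.0117
finger_force: 30.0
```

```bash
python3 - <<'E'
from h import *
o=sensors.get_obs(); print({k:np.round(v,4) for k,v in o.items()})
E
```

```text
{'time': np.float64(11.55), 'joint_positions': array([-0.0839,  0.1007,  1.1954, -0.0054,  1.8467,  0.4123]), 'qvel': array([ 0.0002,  0.0002, -0.0022, -0.0003,  0.0035,  0.0031]), 'joint_torque': array([ -0.1937, -34.4753, -29.9303,   0.0898,   0.0628,  -0.0376]), 'tool_pos': array([0.5557, 0.0083, 0.3123]), 'ee_rot': array([3.1407, 0.0053, 1.073 ]), 'wrist_force': array([ 1.5069, -1.6304,  1.3819]), 'wrist_torque': array([-0.148 , -0.1208, -0.0819]), 'finger_force': np.float64(30.0012), 'width': np.float64(0.0117)}
```

Call:
send_rows(
  rows=[
    [0,0,2,0,0,0],
    [0,0,3,0,0,0],
    [0,0,3,0,0,0],
    [0,0,1,0,0,0],
    [0,0,0,0,0,0],
    [0,0,0,0,0,0],
  ],
)

```text
time: 12.05
tool_pos: [0.5557, 0.0084, 0.3205]
ee_rot: [-3.141, 0.006, 1.073]
wrist_force: [5.6, -0.4, -9.0]
width: 0.0119
finger_force: 30.0
```

```bash
python3 - <<'E'
from h import *
o=sensors.get_obs(); print({k:np.round(o[k],4) for k in('tool_pos','wrist_force','wrist_torque','width')})
E
```

```text
{'tool_pos': array([0.5557, 0.0084, 0.3205]), 'wrist_force': array([ 5.5916, -0.4485, -9.047 ]), 'wrist_torque': array([-0.2295, -1.0657, -0.0432]), 'width': np.float64(0.0119)}
```

Call:
send_rows(
  rows=[
    [0.5,0,0,0,0,0.05],
    [0,0,0,0,0,0.1],
    [0,0,0,0,0,0.1],
    [0,0,0,0,0,0.1],
    [0,0,0,0,0,0.1],
    [0,0,0,0,0,0.05],
    [0,0,0,0,0,0],
  ],
)

```text
time: 12.63
tool_pos: [0.5559, 0.0083, 0.3206]
ee_rot: [-3.141, 0.006, 1.574]
wrist_force: [4.5, -0.6, -9.8]
width: 0.0119
finger_force: 30.0
```

```bash
python3 - <<'E'
from h import *
o=sensors.get_obs(); print({k:np.round(o[k],4) for k in('tool_pos','ee_rot','wrist_force','wrist_torque','width')})
E
```

```text
{'tool_pos': array([0.5559, 0.0083, 0.3206]), 'ee_rot': array([-3.1407,  0.0057,  1.5738]), 'wrist_force': array([ 4.4872, -0.5548, -9.8197]), 'wrist_torque': array([-0.1771, -1.0407,  0.0218]), 'width': np.float64(0.0119)}
```

Call:
send_rows(
  rows=[
    [0,0,0,0,0,0.05],
    [0,0,0,0,0,0.1],
    [0,0,0,0,0,0.1],
    [0,0,0,0,0,0.1],
    [0,0,0,0,0,0.1],
    [0,0,0,0,0,0.07],
    [0,0,0,0,0,0.03],
    [0,0,0,0,0,0],
  ],
)

```text
time: 13.3
tool_pos: [0.556, 0.0084, 0.3207]
ee_rot: [-3.141, 0.006, 2.123]
wrist_force: [5.3, -0.7, -8.6]
width: 0.0119
finger_force: 30.0
```

Call:
send_rows(
  rows=[
    [0,0,-2,0,0,0],
    [0,0,-3,0,0,0],
    [0,0,-3,0,0,0],
    [0,0,-3,0,0,0],
    [0,0,-3,0,0,0],
    [0,0,-3,0,0,0],
    [0,0,0,0,0,0],
  ],
)

```text
time: 13.88
tool_pos: [0.5561, 0.0084, 0.3031]
ee_rot: [-3.141, 0.006, 2.122]
wrist_force: [5.4, -1.2, -8.7]
width: 0.0116
finger_force: 30.0
```

```bash
python3 - <<'E'
from h import *
o=sensors.get_obs(); print({k:np.round(o[k],4) for k in('tool_pos','ee_rot','wrist_force','wrist_torque','width')})
E
```

```text
{'tool_pos': array([0.5561, 0.0084, 0.3031]), 'ee_rot': array([-3.141 ,  0.0055,  2.1222]), 'wrist_force': array([ 5.3721, -1.2342, -8.7356]), 'wrist_torque': array([-0.1529, -1.2166,  0.0216]), 'width': np.float64(0.0116)}
```

Call:
send_rows(
  rows=[
    [0,0,-4,0,0,0],
    [0,0,-4,0,0,0],
    [0,0,-4,0,0,0],
    [0,0,-4,0,0,0],
    [0,0,-3,0,0,0],
    [0,0,-2,0,0,0],
    [0,0,0,0,0,0],
    [0,0,0,0,0,0],
  ],
)

```text
time: 14.55
tool_pos: [0.5561, 0.0084, 0.2833]
ee_rot: [3.141, 0.006, 2.122]
wrist_force: [5.3, -2.3, -6.1]
width: 0.0117
finger_force: 30.0
```

```bash
python3 - <<'E'
from h import *
o=sensors.get_obs(); print({k:np.round(o[k],4) for k in('tool_pos','ee_rot','wrist_force','wrist_torque','width')})
E
```

```text
{'tool_pos': array([0.5561, 0.0084, 0.2833]), 'ee_rot': array([3.1412, 0.0064, 2.1223]), 'wrist_force': array([ 5.2858, -2.2649, -6.1499]), 'wrist_torque': array([-0.1241, -0.971 , -0.0152]), 'width': np.float64(0.0117)}
```

Call:
send_rows(
  rows=[
    [0,0,-3,0,0,0],
    [0,0,-3,0,0,0],
    [0,0,-3,0,0,0],
    [0,0,-3,0,0,0],
    [0,0,-2,0,0,0],
    [0,0,-1,0,0,0],
    [0,0,0,0,0,0],
    [0,0,0,0,0,0],
  ],
)

```text
time: 15.22
tool_pos: [0.5561, 0.0084, 0.2684]
ee_rot: [3.141, 0.006, 2.123]
wrist_force: [3.9, -1.0, -0.4]
width: 0.0117
finger_force: 30.0
```

```bash
python3 - <<'E'
from h import *
o=sensors.get_obs(); print({k:np.round(o[k],4) for k in('tool_pos','ee_rot','wrist_force','wrist_torque','width')})
E
```

```text
{'tool_pos': array([0.5561, 0.0084, 0.2684]), 'ee_rot': array([3.1414, 0.0062, 2.123 ]), 'wrist_force': array([ 3.8951, -1.0018, -0.3866]), 'wrist_torque': array([-0.2475, -0.9262, -0.0215]), 'width': np.float64(0.0117)}
```

Call:
send_rows(
  rows=[
    [0,0,0,0,0,0],
    [0,0,0,0,0,0],
    [0,0,0,0,0,0],
    [0,0,0,0,0,0],
    [0,0,0,0,0,0],
    [0,0,0,0,0,0],
    [0,0,0,0,0,0],
    [0,0,0,0,0,0],
  ],
  grip=40,
)

```text
time: 15.88
tool_pos: [0.5557, 0.0085, 0.268]
ee_rot: [-3.141, 0.005, 2.123]
wrist_force: [-0.0, 0.2, 0.3]
width: 0.04
finger_force: 0.0
```

```bash
python3 - <<'E'
from h import *
o=sensors.get_obs(); print({k:np.round(o[k],4) for k in('tool_pos','ee_rot','wrist_force','wrist_torque','width')})
s=optics.snapshot('scene'); save('s6',s); cv2.imwrite('pics/c6.png',cv2.resize(cv2.imread('pics/s6.png')[170:330,270:400],(487,600),interpolation=cv2.INTER_CUBIC))
E
```

```text
{'tool_pos': array([0.5557, 0.0085, 0.268 ]), 'ee_rot': array([-3.1408,  0.0053,  2.1231]), 'wrist_force': array([-0.0099,  0.1744,  0.2675]), 'wrist_torque': array([-0.0386, -0.1415,  0.0343]), 'width': np.float64(0.04)}
```

View pics/c6.png

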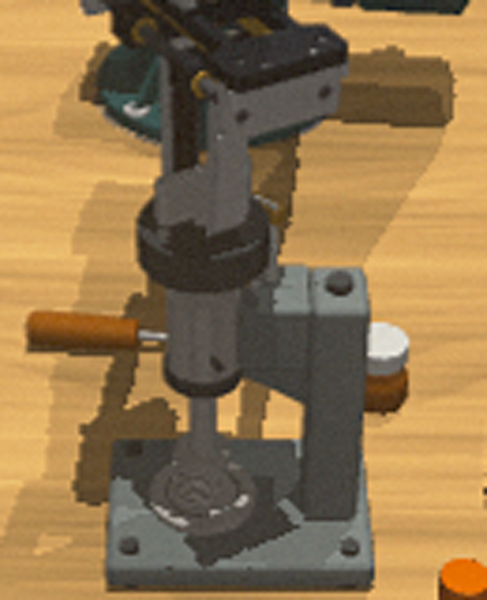

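The weight sits low on the compressed spring, with the handle under the fingers and the rim's lower front edge near (203,290) in the crop. I'll check that height against the pointer, then re-grip.

```bash
python3 - <<'E'
from h import *
cs=cam('scene')
def hx(u,v,x): o,d=ray(cs,u,v); return (o+d*(x-o[0])/d[0])[2]
print('underside z', hx(270+203/3.746,170+290/3.75,.5935),'before (parked) s4 check', hx(275+505*186/400-400*186/400,185+98*140/300,.5935))
E
```

```text
underside z 0.21759828352812494 before (parked) s4 check 0.25948774104183314
```

Call:
send_rows(
  rows=[
    [0,0,0,0,0,0],
    [0,0,0,0,0,0],
    [0,0,0,0,0,0],
    [0,0,0,0,0,0],
    [0,0,0,0,0,0],
    [0,0,0,0,0,0],
  ],
  grip=5,
)

```text
time: 16.43
tool_pos: [0.556, 0.0086, 0.268]
ee_rot: [-3.141, 0.006, 2.123]
wrist_force: [0.8, 0.4, -0.2]
width: 0.0117
finger_force: 30.0
```

Call:
send_rows(
  rows=[
    [0,0,3,0,0,0],
    [0,0,6,0,0,0],
    [0,0,9,0,0,0],
    [0,0,10,0,0,0],
    [0,0,10,0,0,0],
    [0,0,10,0,0,0],
    [0,0,4,0,0,0],
    [0,0,0,0,0,0],
  ],
)

```text
time: 17.1
tool_pos: [0.5559, 0.0085, 0.3217]
ee_rot: [3.141, 0.006, 2.123]
wrist_force: [3.3, 0.3, -8.7]
width: 0.0115
finger_force: 30.0
```

Call:
send_rows(
  rows=[
    [0,0,3,0,0,0],
    [0,0,0,0,0,0],
    [0,0,0,0,0,0],
  ],
)

```text
time: 17.35
tool_pos: [0.556, 0.0085, 0.3228]
ee_rot: [-3.141, 0.005, 2.123]
wrist_force: [5.7, 1.1, -9.3]
width: 0.0118
finger_force: 30.0
```

```bash
python3 - <<'E'
from h import *
o=sensors.get_obs(); print({k:np.round(o[k],4) for k in('tool_pos','ee_rot','wrist_force','wrist_torque','width')})
E
```

```text
{'tool_pos': array([0.556 , 0.0085, 0.3228]), 'ee_rot': array([-3.1412,  0.0055,  2.1232]), 'wrist_force': array([ 5.6903,  1.1481, -9.3158]), 'wrist_torque': array([ 0.1937, -0.9231,  0.0567]), 'width': np.float64(0.0118)}
```

The underside reads about 0.216, below the pointer at 0.2195. The residual load also vanished only at a drop of about 44 mm, so this spring is soft. Next I turn the weight back and seat it.

Call:
send_rows(
  rows=[
    [0,0,0,0,0,-0.05],
    [0,0,0,0,0,-0.1],
    [0,0,0,0,0,-0.1],
    [0,0,0,0,0,-0.1],
    [0,0,0,0,0,-0.1],
    [0,0,0,0,0,-0.1],
    [0,0,0,0,0,-0.1],
  ],
)

```text
time: 17.93
tool_pos: [0.5559, 0.0085, 0.3226]
ee_rot: [-3.141, 0.005, 1.468]
wrist_force: [4.0, 0.8, -8.5]
width: 0.0117
finger_force: 30.0
```

Call:
send_rows(
  rows=[
    [0,0,0,0,0,-0.1],
    [0,0,0,0,0,-0.1],
    [0,0,0,0,0,-0.1],
    [0,0,0,0,0,-0.07],
    [0,0,0,0,0,-0.03],
    [0,0,0,0,0,0],
    [0,0,0,0,0,0],
  ],
)

```text
time: 18.52
tool_pos: [0.5558, 0.0085, 0.3226]
ee_rot: [-3.141, 0.006, 1.074]
wrist_force: [4.2, 1.2, -8.7]
width: 0.0116
finger_force: 30.0
```

Call:
send_rows(
  rows=[
    [0,0,-2,0,0,0],
    [0,0,-2,0,0,0],
    [0,0,-2,0,0,0],
    [0,0,-1,0,0,0],
    [0,0,-1,0,0,0],
    [0,0,0,0,0,0],
    [0,0,0,0,0,0],
  ],
)

```text
time: 19.1
tool_pos: [0.5558, 0.0085, 0.3148]
ee_rot: [-3.141, 0.006, 1.073]
wrist_force: [4.3, 0.6, -8.8]
width: 0.0118
finger_force: 30.0
```

```bash
python3 - <<'E'
from h import *
o=sensors.get_obs(); print({k:np.round(o[k],4) for k in('tool_pos','ee_rot','wrist_force','wrist_torque','width')})
E
```

```text
{'tool_pos': array([0.5558, 0.0085, 0.3148]), 'ee_rot': array([-3.1408,  0.0055,  1.0732]), 'wrist_force': array([ 4.3215,  0.565 , -8.8048]), 'wrist_torque': array([ 0.1482, -0.8961, -0.0238]), 'width': np.float64(0.0118)}
```

Still carrying the full weight, so I'll lower slowly until it seats.

Call:
send_rows(
  rows=[
    [0,0,-0.5,0,0,0],
    [0,0,-0.5,0,0,0],
    [0,0,-0.5,0,0,0],
    [0,0,0,0,0,0],
    [0,0,0,0,0,0],
  ],
)

```text
time: 19.52
tool_pos: [0.5558, 0.0085, 0.3135]
ee_rot: [-3.141, 0.006, 1.073]
wrist_force: [4.4, 2.2, -9.2]
width: 0.0119
finger_force: 30.0
```

Call:
send_rows(
  rows=[
    [0,0,-0.5,0,0,0],
    [0,0,-0.5,0,0,0],
    [0,0,0,0,0,0],
    [0,0,0,0,0,0],
  ],
)

```text
time: 19.85
tool_pos: [0.5558, 0.0085, 0.3133]
ee_rot: [3.141, 0.005, 1.073]
wrist_force: [2.5, 2.0, -4.4]
width: 0.0113
finger_force: 30.0
```

Call:
send_rows(
  rows=[
    [0,0,-0.5,0,0,0],
    [0,0,0,0,0,0],
    [0,0,0,0,0,0],
  ],
)

```text
time: 20.1
tool_pos: [0.5558, 0.0085, 0.3132]
ee_rot: [3.141, 0.005, 1.073]
wrist_force: [2.6, 1.7, -1.6]
width: 0.0119
finger_force: 30.0
```

Call:
send_rows(
  rows=[
    [0,0,0,0,0,0],
    [0,0,0,0,0,0],
    [0,0,0,0,0,0],
    [0,0,0,0,0,0],
    [0,0,0,0,0,0],
    [0,0,20,0,0,0],
    [0,0,34,0,0,0],
    [0,0,34,0,0,0],
  ],
  grip=46,
)

```text
time: 20.77
tool_pos: [0.5551, 0.0084, 0.3994]
ee_rot: [-3.137, 0.007, 1.073]
wrist_force: [0.7, 0.9, 0.9]
width: 0.0462
finger_force: 0.0
```

Call:
send_rows(
  rows=[
    [0.5,-27,0,0,0,0],
    [0,-40,0,0,0,0],
    [0,-40,0,0,0,0],
    [0,-39.5,0,0,0,0],
    [0,0,-34,0.0772,-0.0186,0.0495],
    [0,0,-34,0.0772,-0.0186,0.0495],
    [0,0,-34,0.0772,-0.0186,0.0495],
    [0,0,-34,0.0772,-0.0186,0.0495],
  ],
)

```text
time: 21.43
tool_pos: [0.5561, -0.1385, 0.2636]
ee_rot: [-3.091, -0.311, 1.267]
wrist_force: [1.3, -1.1, -0.0]
width: 0.0457
finger_force: 0.0
```

Call:
send_rows(
  rows=[
    [0,0,-34,0.0772,-0.0186,0.0495],
    [0,0,-34,0.0772,-0.0186,0.0495],
    [0,0,-34,0.0772,-0.0186,0.0495],
    [0,0,-34,0.0772,-0.0186,0.0495],
    [0,0,-34,0.0772,-0.0186,0.0495],
    [0,0,-34,0.0772,-0.0186,0.0495],
    [0,0,0,0,0,0],
    [0,0,0,0,0,0],
  ],
  grip=60,
)

```text
time: 22.1
tool_pos: [0.5543, -0.1372, 0.0556]
ee_rot: [-3.127, -0.786, 1.584]
wrist_force: [0.5, -0.6, 1.2]
width: 0.06
finger_force: 0.0
```

```bash
python3 - <<'E'
from h import *
delta([.5565,.0065,.0545],np.radians(91.4),np.pi/4)
a=optics.snapshot('wrist'); c=cam('wrist'); save('w7',a); save('s7',optics.snapshot('scene'))
o=np.hstack([cv2.resize(cv2.imread('pics/w7.png')[:240,170:490],(400,300)),cv2.resize(cv2.imread('pics/s7.png')[185:325,275:461],(400,300))]); cv2.imwrite('pics/c7.png',o)
print(proj(c,(.5565,.0065,.03)),proj(c,(.5565,.0065,.086)))
E
```

```text
t 22.1 now [ 0.5543 -0.1372  0.0556] grasp pt [ 0.5542 -0.133   0.0514] shift [  2.3 139.5   3.1] turn [-0.0003 -0.0104  0.0011]
[325.36243795 143.51073149] [326.33153184  81.20559992]
```

View pics/c7.png

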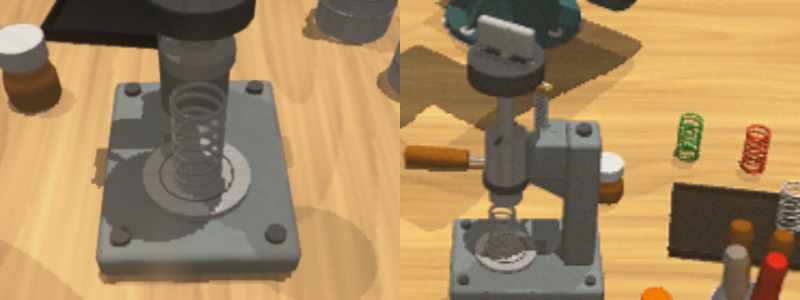

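Weight parked as before, and the spring upright on the plate (left crop (198,140)). I'll grasp it and take it to the tin.

Call:
send_rows(
  rows=[
    [0,30,-1,0,0,0],
    [0,35,0,0,0,0],
    [0,33,0,0,0,0],
    [0,22,0,0,0,0],
    [0,14,0,0,0,0],
    [0,6,0,0,0,0],
    [0,0,0,0,0,0],
    [0,0,0,0,0,0],
  ],
)

```text
time: 22.87
tool_pos: [0.5573, 0.0012, 0.0611]
ee_rot: [3.137, -0.777, 1.599]
wrist_force: [0.3, 0.3, 0.4]
width: 0.0602
finger_force: 0.0
```

Call:
send_rows(
  rows=[
    [0,0,0,0,0,0],
    [0,0,0,0,0,0],
    [0,0,0,0,0,0],
    [0,0,0,0,0,0],
    [0,0,0,0,0,0],
    [0,0,0,0,0,0],
  ],
  grip=15,
)

```text
time: 23.37
tool_pos: [0.5563, 0.0016, 0.0586]
ee_rot: [-3.14, -0.78, 1.594]
wrist_force: [-0.4, -1.2, -1.6]
width: 0.0293
finger_force: 30.0
```

Call:
send_rows(
  rows=[
    [0,0,3,0,0,0],
    [0,0,4,0,0,0],
    [0,0,1,0,0,0],
    [0,-10,0,0,0,0],
    [0,-25,0,0,0,0],
    [0,-35,0,0,0,0],
    [0,-40,0,0,0,0],
    [0,-40,0,0,0,0],
  ],
)

```text
time: 24.03
tool_pos: [0.556, -0.1497, 0.0671]
ee_rot: [-3.141, -0.78, 1.596]
wrist_force: [1.2, 0.6, -0.4]
width: 0.0293
finger_force: 30.0
```

Call:
send_rows(
  rows=[
    [-6,-15,20,0,0,0],
    [-13,-29,22,0,0,0],
    [-13,-33,18,0,0,0],
    [-13,-33,15,0,0,0],
    [-13,-30,0,0,0,0],
    [-0.5,-6.5,0,0,0,0],
    [0,0,-15,0,0,0],
    [0,0,-25,0,0,0],
  ],
)

```text
time: 24.7
tool_pos: [0.4989, -0.296, 0.1032]
ee_rot: [3.136, -0.776, 1.599]
wrist_force: [0.7, -0.6, -0.1]
width: 0.0295
finger_force: 30.0
```

Call:
send_rows(
  rows=[
    [0,0,-25,0,0,0],
    [0,0,-20,0,0,0],
    [0,0,-12,0,0,0],
    [0,0,-6,0,0,0],
    [0,0,0,0,0,0],
    [0,0,0,0,0,0],
  ],
)

```text
time: 25.2
tool_pos: [0.4982, -0.294, 0.0393]
ee_rot: [-3.141, -0.78, 1.597]
wrist_force: [0.8, 0.5, 0.0]
width: 0.029
finger_force: 30.0
```

```bash
python3 - <<'E'
from h import *
delta([.498,-.29,.034],np.radians(91.4),np.pi/4)
o=sensors.get_obs(); print(o['wrist_force'].round(1),o['width'])
a=optics.snapshot('top'); save('t8',a); c=cam('top'); g=cv2.cvtColor(a,cv2.COLOR_RGB2HSV)
m=((g[215:278,420:485,1]<50)&(g[215:278,420:485,2]>60)).astype(np.uint8); k=cv2.findContours(m,0,1)[0]; k=np.vstack([x for x in k if len(x)>8]); r=cv2.minEnclosingCircle(k); print(r, onz(c,r[0][0]+420,r[0][1]+215,.045))
E
```

```text
t 25.2 now [ 0.4982 -0.294   0.0393] grasp pt [ 0.4981 -0.2898  0.035 ] shift [-0.1 -0.2 -1. ] turn [ 0.0051 -0.0001 -0.0015]
[0.8 0.5 0. ] 0.028980837950820872
((39.45734405517578, 34.59295654296875), 33.45652770996094) [ 0.4868367  -0.31254602  0.045     ]
```

Call:
send_rows(
  rows=[
    [0,0,-2,0,0,0],
    [0,0,-1,0,0,0],
    [0,0,0,0,0,0],
  ],
)

```text
time: 25.5
tool_pos: [0.4981, -0.2948, 0.0366]
ee_rot: [3.141, -0.779, 1.596]
wrist_force: [0.8, 0.3, -0.8]
width: 0.029
finger_force: 30.0
```

Call:
send_rows(
  rows=[
    [0,0,0,0,0,0],
    [0,0,0,0,0,0],
    [0,0,0,0,0,0],
    [0,0,0,0,0,0],
    [0,0,0,0,0,0],
    [0,0,0,0,0,0],
  ],
  grip=62,
)

```text
time: 26.0
tool_pos: [0.4978, -0.2946, 0.036]
ee_rot: [-3.141, -0.78, 1.595]
wrist_force: [-0.4, -0.6, 0.9]
width: 0.0617
finger_force: 0.0
```

Call:
send_rows(
  rows=[
    [0,0,10,0,0,0],
    [0,0,25,0,0,0],
    [0,0,40,0,0,0],
    [0,0,40,0,0,0],
    [-15,-30,20,0,0,0],
    [-15,-36,0,0,0,0],
    [-15,-36,0,0,0,0],
    [0,0,0,0,0,0],
  ],
)

```text
time: 26.67
tool_pos: [0.4499, -0.4022, 0.171]
ee_rot: [-3.139, -0.776, 1.587]
wrist_force: [-0.0, 0.8, -0.4]
width: 0.0617
finger_force: 0.0
```

```bash
python3 - <<'E'
from h import *
import sys
o=sensors.get_obs(); print(o['time'],o['tool_pos'].round(3),o['wrist_force'].round(1),o['width'])
a=optics.snapshot('top'); save('t9',a); c=cam('top'); s=optics.snapshot('scene'); save('s9',s); cs=cam('scene')
for n,i,b in(('top',cv2.imread('pics/t9.png'),cv2.imread('pics/t0.png') if 0 else cv2.imread('pics/top0.png')),('scene',cv2.imread('pics/s9.png'),cv2.imread('pics/scene0.png'))):
    d=cv2.absdiff(i,b).max(2)>45; d=cv2.morphologyEx(d.astype(np.uint8),cv2.MORPH_CLOSE,np.ones((5,5)))
    k,l,st,ce=cv2.connectedComponentsWithStats(d)
    print(n,[tuple(st[j])+tuple(ce[j].round()) for j in range(1,k) if st[j,4]>25])
print('tin ctr top',proj(c,(.498,-.29,.031)),'scene',proj(cs,(.498,-.29,.031)))
E
```

```text
26.6667 [ 0.45  -0.402  0.171] [-0.   0.8 -0.4] 0.061730344667622575
top [(np.int32(327), np.int32(217), np.int32(313), np.int32(263), np.int32(42315), np.float64(508.0), np.float64(360.0)), (np.int32(444), np.int32(242), np.int32(13), np.int32(14), np.int32(139), np.float64(450.0), np.float64(248.0)), (np.int32(282), np.int32(373), np.int32(28), np.int32(46), np.int32(604), np.float64(295.0), np.float64(394.0)), (np.int32(334), np.int32(381), np.int32(10), np.int32(10), np.int32(51), np.float64(337.0), np.float64(386.0)), (np.int32(314), np.int32(390), np.int32(9), np.int32(9), np.int32(39), np.float64(317.0), np.float64(395.0)), (np.int32(361), np.int32(420), np.int32(11), np.int32(16), np.int32(33), np.float64(366.0), np.float64(426.0)), (np.int32(327), np.int32(469), np.int32(15), np.int32(11), np.int32(66), np.float64(332.0), np.float64(476.0))]
scene [(np.int32(11), np.int32(0), np.int32(355), np.int32(168), np.int32(28419), np.float64(210.0), np.float64(71.0)), (np.int32(156), np.int32(139), np.int32(9), np.int32(23), np.int32(110), np.float64(160.0), np.float64(150.0)), (np.int32(352), np.int32(144), np.int32(30), np.int32(79), np.int32(847), np.float64(368.0), np.float64(186.0)), (np.int32(52), np.int32(153), np.int32(268), np.int32(142), np.int32(12868), np.float64(168.0), np.float64(221.0)), (np.int32(319), np.int32(178), np.int32(14), np.int32(4), np.int32(39), np.float64(325.0), np.float64(180.0)), (np.int32(45), np.int32(202), np.int32(11), np.int32(9), np.int32(35), np.float64(49.0), np.float64(206.0)), (np.int32(197), np.int32(269), np.int32(16), np.int32(25), np.int32(275), np.float64(204.0), np.float64(281.0)), (np.int32(417), np.int32(268), np.int32(15), np.int32(24), np.int32(261), np.float64(424.0), np.float64(279.0))]
tin ctr top [450.042624   246.11024903] scene [205.4509256  282.18469973]
```

The picture differences show the soft spring standing in the tin at (450,248) in the top view and (204,281) in the scene view. The other spring, the parked weight and the bystanders are unchanged. I'm handing in.

```bash
python3 -c "
from bench import ticket; print(ticket.close_job())"
```

```text
the job is handed in; nothing more can be done
None
```

I handed the job in after about 27 s of robot time: the spring I tested was soft and now stands in the scrap tin, the untested one, sound by elimination, stands untouched in the parts tray, and the weight is parked; no verdict came back.

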